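# Shut and latch the scent-sample carry case

### The job

Pack up the scent-sample carry case: swing its lid fully shut, then bring the steel loop of the draw latch over and drop it behind the hooked keeper on the lid, and then throw the red lever over past center, fully down, so that the loop is drawn tight on the keeper and the lid is clamped. Do not knock over or push away the amber bottles and the beaker that stand around it.

Things in the scene. Friction and masses are not known exactly. Their poses are not given: they have to be found in the camera images.
- case: Plywood carry case, fixed, 310 x 140 mm. Origin: centre of its underside, on the table. x runs from the latch end (-x) to the lid's hinge end, z up (mm). x -35 to 155: open bottle compartment, rim 85 high. x -155 to -35: lower front, 66 high, with the latch on it; bracket cheeks at y +-19 to 23, x -105 to -79, up to z 100. Lid and latch are centred on y = 0 and swing in the x-z plane.
- lid (a joint): Lid angle, rad: 0 = shut (flat on the rim, underside at z = 85 mm), grows as it swings up; starts 0.9 to 1.35. A board 186 mm (hinge to free edge) x 140 mm x 8 mm; hinge at case x = 151, z = 85 mm, axis along case y. Stiff hinge: it stays where it is left; about 3 N at its free edge moves it.
- lid_hinge (a point): Point on the lid's hinge line, mid-width, at the height of the lid's underside. Axes: case axes when the lid is shut, turning with the lid.
- lid_edge (a point): Middle of the lid's free edge, on its outer (upper) face. Shut: case x = -35, z = 93 mm.
- keeper_seat (a point): Centre of the loop's bar when hooked tight; 163 mm from the hinge line; lid shut: case x -12, z 112 mm. Keeper: steel hook 16 mm wide: foot x -25 to 8, top z 109; post x -21 to -15, up to z 121; lip on top overhangs 4 mm towards the hinge (to x -11, z 117 to 121). Lower the bar onto the foot 5 mm or more past the seat (hinge side of the lip); throwing the lever draws it back under the lip.
- lever (a joint): Red lever, rad: 0 = thrown (flat, pointing to case -x, away from the lid), grows as the handle swings up towards the lid, pi/2 upright, stop 1.85; starts 0.85 to 1.2. Stays where left (1.2 N at its end moves it). It must be at 1.4 or more for the bar to pass the keeper's lip (at 1.7: 10 mm beyond the seat). Loop hooked: up to about 2 N more; dead centre at 0.3, below it the lever snaps to 0 and stays.
- lever_pivot (a point): Mid-width on the lever's pivot axis (along y), fixed at case x -92, z 92 mm. The loop's pin sits on the lever, 20 mm from here: pin = pivot + 20 mm * (-cos(lever - 0.545), sin(lever - 0.545)) in case x, z. Pulling the loop away drags the lever forward (about 6 N).
- lever_end (a point): Free end of the red handle, mid-width and mid-thickness, 88 mm from the pivot. The handle is a straight bar 20 mm wide, 8 mm thick.
- loop (a joint): Angle of the loop on the lever, rad. Its elevation above the case's +x direction is loop - lever. Starts at 2.7 to 2.85: the loop stands about upright or leans back (elevation 1.5 to 2.0). Its pin has light friction: it stays where it is within about 0.4 rad of upright; tipped farther towards the lid it falls by its own weight onto the keeper or lid. A push of about 0.3 N at its end moves it.
- loop_bar (a point): Centre of the loop's cross bar (steel, 6 mm thick, along the case's y), 98.5 mm from the loop's pin. The loop is a frame 34 mm wide overall (24 mm inside), side bars 5 mm wide, 6 mm high, and stretches a few mm against a stiff spring (10 N per mm).
- loop_grip (a point): Centre of the yellow plastic grip tab at the loop's free end, 117 mm from the pin, 18.5 mm beyond the cross bar. The tab is 30 mm long along the loop, 34 mm wide along the case's y (grip it across this width), 9 mm thick.
- bottle_a: Loose amber dropper bottle, 33 mm across, 105 mm high, standing beside the case; origin: centre of its foot. Leave it standing.
- bottle_b: As bottle_a: another loose amber dropper bottle beside the case.
- bottle_c: As bottle_a: another loose amber dropper bottle beside the case.
- bottle_d: Loose amber dropper bottle, 42 mm across, 125 mm high, to the left; origin: centre of its foot. Leave it standing.
- beaker: Loose glass beaker, 68 mm across, 85 mm high, to the right; origin: centre of its foot. Leave it standing.
Mind the look-alikes: they are no part of the job. What is shaped like the bottle_a but green or turquoise is not meant.

How it is judged (in metres and radians):
On the way, in this order (a step that is already met when the one before it is completed fails the run):
1. the lid is shut (value of joint lid below 0.05 rad), for 0.2 s.
2. with the lid shut, the loop's bar has been dropped behind the keeper's lip (value of joint lid below 0.05 rad and x of loop_bar in the frame of keeper_seat between -0.003 and 0.018 m and z of loop_bar in the frame of keeper_seat below 0.006 m and value of joint lever above 0.5 rad), for 0.2 s.
At the end, for the whole second after the job is handed in: The lid is shut (within 0.03 rad), the red lever is thrown fully down past center (within 0.08 rad of flat) and the loop's cross bar is drawn tight in the keeper (within 4 mm of its seat); the bottles beside the case stand still (value of joint lid below 0.03 rad and value of joint lever below 0.08 rad and distance between loop_bar and keeper_seat below 0.004 m and linear speed of each of bottle_a, bottle_b, bottle_c below 0.02 m/s); the robot touches nothing.
It fails at once if a bottle or the beaker is tipped (over 0.4 rad) or pushed more than 30 mm from its place (angle between any of bottle_a, bottle_b, bottle_c, bottle_d, beaker's own z axis and vertical above 0.4 rad or distance of any of bottle_a, bottle_b, bottle_c, bottle_d, beaker from where it was at the start of the episode above 0.03 m).
It also fails if it takes over 72 s, if anything falls off the work surface, if the arm or the gripper's body presses on something with over 40 N, if the wrist force passes 120 N, or if a joint passes its speed limit or range.

### The arm

A 7-joint arm with a two-finger parallel gripper is mounted at the origin on the work surface. World frame = base frame: x ahead of the robot, y to its left, z up, the work surface at z = 0. Lengths are in mm, angles in rad, forces in N, time in s.
With the tool pointing down it reaches from about 425 to 875 mm from the base axis. Payload 4.7 kg.
Tool frame: the origin (TCP) lies on the mounting face of the last link; the fingertips stand 182 mm ahead of it and the grasp point (between the pads) lies 164 mm ahead of it; z points along the fingers, y is the line along which they close (so a half turn about z gives the same grasp; the last joint's range is limited). The gripper opens to 87 mm and grips with 3 to 60 N. Pads are 19 mm wide; open, the fingers measure 117 mm over their backs; the gripper's body (75 mm by 190 mm) begins 51 mm behind the grasp point.
Start: joints at [1.309, 0.321, -0.07, 1.45, 0.023, 1.371, -0.057], TCP at [176.989, -625.445, 404.787] pointing down, gripper open.
Joint ranges: [-2.86, 2.86], [-0.3, 2.09], [-1.38, 1.24], [0.06, 2.45], [-1.56, 4.7], [0.09, 2.05], [-2.69, 2.69]. Speed limits (rad/s): [2.57, 2.57, 3.14, 3.14, 3.14, 3.14, 3.14].

### API

Orientations are given as a unit quaternion [w, x, y, z].
In Python, from station import bot gives the robot as it stands.
- The arm moves only by the tool drive_tool, never from a script. Its argument "moves" is a list that holds one entry, the list of rows, each a list of 7 numbers: the turn, a rotation vector about the tool's x, y, z in rad, then the shift along the tool's x, y, z in cm, then the opening, from 0 (shut) to 1 (fully open). In form: [[[ax, ay, az, x, y, z, claw], ...]]. A call has 1 to 10 rows; each row is the pose to reach, as a shift and turn from the pose commanded when the call began, along the tool's axes at that moment; what a row does not reach only later rows make up. A row lasts 1/12 s, in which the tool goes at most 41.7 mm and 7.16 degrees, less where a joint would pass 70% of its speed; a pose out of reach is approached as far as the arm can. A call with a gripper value outside its range is refused whole. The fingers move at their own pace and stop on an object; "grip_force" is the grip in N (left out, the last holds). Time passes only in rows, so rows that repeat a pose let the fingers close. It gives the time, the measured TCP pose, the force, the opening and the grip force at its end, in the units of the state.
- bot.observe(): the state, without advancing time (a new reading comes with each control period).
- bot.grab_frame(name): name is "scene" or "top" or "wrist"; returns a dict with "frame" (400x640x3 uint8, red, green, blue), "mtx" (3x3 intrinsics, pixels), "dist_coeffs" ([k1, k2, p1, p2, k3] as OpenCV has them; the pictures are not rectified), "R" (3x3) and "t" (3): a world point X has camera coordinates R X + t; the wrist camera has in their place "T_tool_cam" (4x4, takes a point from camera to tool coordinates, whose origin is the TCP and whose axes are the flange's). Camera axes: x right, y down, z forward; pixel columns grow to the right and rows downward; lengths in mm; the calibration is good to about 2 mm. A picture is of the moment at which its call begins: read the wrist's pose just before it. There is no depth.
- bot.sign_off(): hands the job in; it is judged then, once.
Trained networks look in the newest picture that a camera, given by its name, has taken for a name from the list of things; names that differ only in an ending like _2 or _b are one class to them, and where a whole thing is asked for, a point or a joint stands for the part that bears it (a point fixed in the world has none). Each returns a list of dicts, best first, with "conf" (0 to 1); they miss things now and then, are a little off and sometimes report something else, mostly with a low value. They report only what shows in the picture. A call takes as long as a camera call. They do not tell look-alikes from the thing itself.
- bot.boxes_of(camera, name): "at" ([column, row] in pixels, amid what is visible of it).
The state is a dict: "clock": time; "joints": joint angles; "qd": joint speeds; "effort": joint torques, N m; "tool_pos": TCP position; "tool_rot": TCP orientation; "contact_force": force on the tool from outside, world axes, zero at the start; "wrist_torque": the same for the moment, N m; "opening": finger opening in mm; "finger_force": force on a finger pad.
Only numpy, scipy, OpenCV 4.12 (cv2) and the standard library are available. Lean on these libraries where they do the work, as an engineer would, in place of code of your own. Each camera call takes 0.05 s, during which the arm holds its last target. There are 200 camera calls.

## Working session

There is one attempt and no reset: what is moved stays moved. The work goes in short steps, Python scripts to look and compute and a tool call to move; the robot and the scene stay as the last step left them, time stands still between calls to the robot, and variables do not carry over. Pictures are saved under pics/ and viewed, at most 10 in all, crops included, and the job is handed in when it is done.

Besides the shell and the picture viewer there is one more tool, called after "Request:" by a JSON object that holds its "fn" and its "kwargs", one argument or row to a line. drive_tool: Moves the arm, as the interface text tells. Its arguments: {"type":"object","properties":{"moves":{"type":"array","items":{"type":"array","items":{"type":"array","items":{"type":"number"}}}},"grip_force":{"type":"number"}},"required":["moves"]}

```bash
ls; mkdir -p pics
cat > h.py <<'E'
from station import bot
import numpy as np, cv2
from scipy.spatial.transform import Rotation as R
def grab(n): return bot.grab_frame(n)
def rot(q): return R.from_quat([q[1],q[2],q[3],q[0]])
E
python3 - <<'E'
from h import *
s=bot.observe(); print({k:np.round(v,3).tolist() for k,v in s.items()})
for c in ["scene","top"]:
    f=grab(c); cv2.imwrite(f"pics/{c}0.png",f["frame"][:,:,::-1])
    print(c,np.round(f["mtx"],1).tolist(),np.round(f["R"],3).tolist(),np.round(f["t"],1).tolist(),f["dist_coeffs"])
    for n in ["case","lid","lid_edge","lid_hinge","keeper_seat","lever","lever_end","lever_pivot","loop_bar","loop_grip","bottle_a","bottle_d","beaker"]:
        try: print(n,[(np.round(d["at"]).tolist(),round(d["conf"],2)) for d in bot.boxes_of(c,n)])
        except Exception as e: print(n,e)
E
```

```text
pics
{'clock': 0.0, 'joints': [1.309, 0.322, -0.07, 1.452, 0.023, 1.371, -0.057], 'qd': [0.001, 0.0, -0.0, 0.001, -0.002, 0.001, 0.002], 'effort': [-0.0, -49.129, -0.404, -31.253, -0.064, 0.044, 0.0], 'tool_pos': [176.882, -625.259, 403.679], 'tool_rot': [-0.001, 0.991, 0.137, -0.0], 'contact_force': [-0.564, -0.131, -0.725], 'wrist_torque': [0.015, 0.019, -0.034], 'finger_force': 0.0, 'opening': 87.027}
scene [[367.2, 0.0, 318.5], [0.0, 367.2, 199.8], [0.0, 0.0, 1.0]] [[-0.193, 0.981, 0.017], [0.689, 0.148, -0.71], [-0.699, -0.125, -0.704]] [111.3, -382.3, 1523.4] [-0.06412629  0.          0.          0.          0.        ]
case [([324.0, 189.0], 0.77)]
lid [([344.0, 176.0], 0.69)]
lid_edge [([345.0, 177.0], 0.82)]
lid_hinge [([346.0, 175.0], 0.76), ([275.0, 155.0], 0.25)]
keeper_seat [([344.0, 174.0], 0.83)]
lever []
lever_end [([275.0, 155.0], 0.97)]
lever_pivot [([272.0, 150.0], 0.69)]
loop_bar [([271.0, 137.0], 0.81)]
loop_grip [([273.0, 134.0], 0.8)]
bottle_a [([262.0, 203.0], 0.76), ([322.0, 276.0], 0.72), ([467.0, 200.0], 0.67), ([257.0, 223.0], 0.65), ([287.0, 265.0], 0.65)
[... 640 characters left out ...]
lid_hinge [([295.0, 194.0], 0.8), ([483.0, 234.0], 0.17)]
keeper_seat [([297.0, 196.0], 0.9)]
lever [([377.0, 232.0], 0.71)]
lever_end [([380.0, 232.0], 0.57)]
lever_pivot [([380.0, 226.0], 0.78)]
loop_bar [([388.0, 229.0], 0.68)]
loop_grip [([387.0, 234.0], 0.5)]
bottle_a [([284.0, 246.0], 0.68), ([406.0, 170.0], 0.65), ([378.0, 188.0], 0.63), ([158.0, 232.0], 0.59), ([375.0, 162.0], 0.59), ([307.0, 116.0], 0.59), ([344.0, 167.0], 0.57), ([338.0, 114.0], 0.49)]
bottle_d [([284.0, 246.0], 0.68), ([406.0, 170.0], 0.65), ([378.0, 188.0], 0.63), ([158.0, 232.0], 0.59), ([375.0, 162.0], 0.59), ([307.0, 116.0], 0.59), ([344.0, 167.0], 0.57), ([338.0, 114.0], 0.49)]
beaker [([483.0, 232.0], 0.81)]
```

View pics/scene0.png

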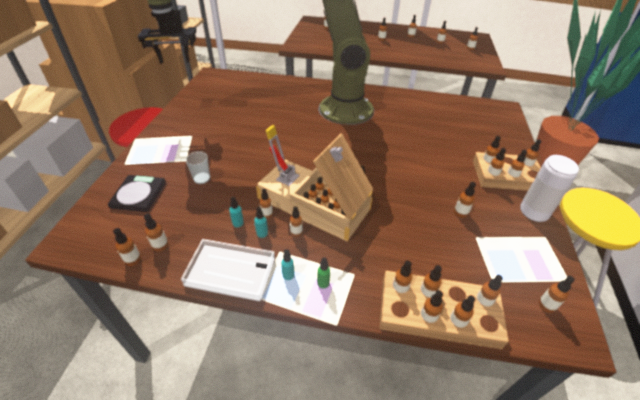

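View pics/top0.png

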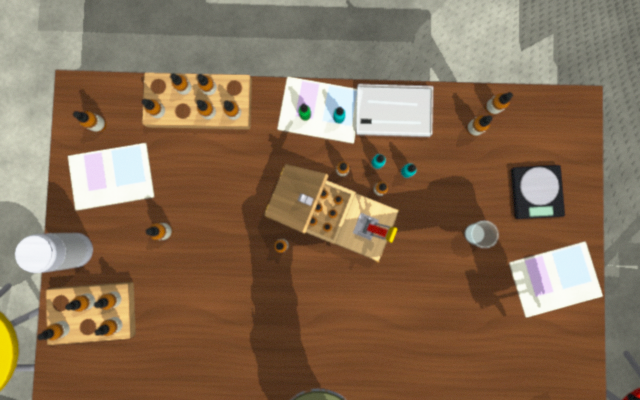

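The scene picture shows the case at about (315,190), latch end left, with the lid standing open. In the top picture the case spans (270,165)-(398,260), with the red lever at (378,231) and the yellow tab at (392,235). Candidates for the bottles beside the case are amber ones at (342,168), (380,188) and (282,245). Turquoise look-alikes are at (378,160) and (408,170). I'll take close crops to get the corners.

Run:
```python
from h import *
a=cv2.imread("pics/top0.png")[150:270,255:415]; cv2.imwrite("pics/topc.png",cv2.resize(a,None,fx=5,fy=5,interpolation=cv2.INTER_CUBIC))
a=cv2.imread("pics/scene0.png")[120:240,240:400]; cv2.imwrite("pics/scenec.png",cv2.resize(a,None,fx=5,fy=5,interpolation=cv2.INTER_CUBIC))
```

```text
(no output)
```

View pics/topc.png

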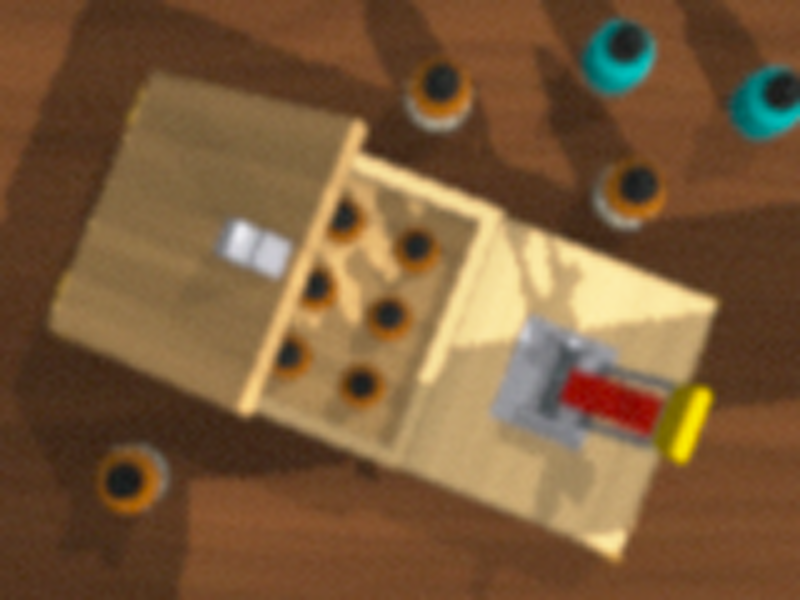

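View pics/scenec.png

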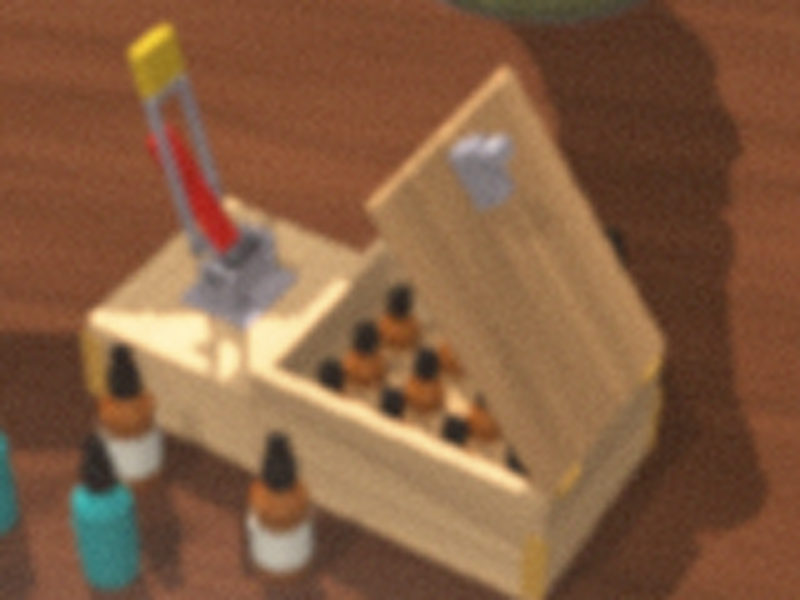

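The close crops show the case corners, keeper, red lever and yellow loop tab clearly, so the latch and lid choices are unambiguous. Next I fit the case pose and the lid, lever and loop angles.

```bash
cat >> h.py <<'E'
def proj(f,X):
    return cv2.projectPoints(np.atleast_2d(X).astype(float),cv2.Rodrigues(f["R"])[0],f["t"],f["mtx"],f["dist_coeffs"])[0][:,0]
def lidp(a,r,y,h): return [151-r*np.cos(a)+h*np.sin(a),y,85+r*np.sin(a)+h*np.cos(a)]
def pin(l): return np.array([-92-20*np.cos(l-.545),0,92+20*np.sin(l-.545)])
def loopp(l,e,d): return pin(l)+d*np.array([np.cos(e),0,np.sin(e)])
def leverp(l,d): return [-92-d*np.cos(l),0,92+d*np.sin(l)]
def ray(f,px,z):
    u=cv2.undistortPoints(np.array([[px]],float),f["mtx"],f["dist_coeffs"])[0,0]
    Rm=np.array(f["R"]);t=np.array(f["t"]);c=-Rm.T@t;d=Rm.T@np.array([u[0],u[1],1]);return c+d*(z-c[2])/d[2]
def toW(p,C):
    c,s=np.cos(p[2]),np.sin(p[2]);C=np.atleast_2d(C)
    return np.c_[p[0]+c*C[:,0]-s*C[:,1],p[1]+s*C[:,0]+c*C[:,1],C[:,2]]
E
python3 - <<'E'
from h import *
from scipy.optimize import least_squares
F={c:grab(c) for c in["top","scene"]}
# (crop px, fn)
def pts(q):
    a,l,e=q[3:6]
    B=[[-155,-70,66],[-155,70,66],[-35,-70,85]]
    le=[lidp(a,186,-70,8),lidp(a,186,70,8)]
    T=B+[[-35,70,85]]+le+[lidp(a,163,0,27),loopp(l,e,117),[-92,0,66]]
    S=B+[[155,-70,85],[155,70,85]]+le+[lidp(a,163,0,27),loopp(l,e,117),leverp(l,88)]
    return T,S
top=np.array([[718,302],[620,558],[500,215],[400,465],[360,122],[245,412],[270,255],[686,424],[560,380]])/5+[255,150]-.4
sc=np.array([[90,318],[228,200],[258,370],[545,495],[665,350],[370,205],[508,68],[485,145],[157,62],[160,138]])/5+[240,120]-.4
def res(q):
    T,S=pts(q)
    return np.r_[(proj(F["top"],toW(q,T))-top).ravel(),(proj(F["scene"],toW(q,S))-sc).ravel()]
r=least_squares(res,[600,0,1.2,1.1,1.0,1.7],loss="soft_l1")
print(np.round(r.x,3)); print(np.round(res(r.x).reshape(-1,2),1).tolist())
np.save("pose.npy",r.x)
for n,p in dict(lidedge=lidp(r.x[3],186,0,8),seat0=[-12,0,112],piv=[-92,0,92],leverend=leverp(r.x[4],88),grip=loopp(r.x[4],r.x[5],117)).items(): print(n,np.round(toW(r.x,p)[0]))
for n,px,z in [("c",(342,168),70),("c2",(381,188),70),("l",(282,245),70),("beak",(483,230),60),("teal",(380,160),90),("teal2",(410,168),90),("d",(158,231),70)]:
    w=ray(F["top"],px,z); d=w[:2]-r.x[:2];c,s=np.cos(r.x[2]),np.sin(r.x[2]); print(n,np.round(w[:2]),"case",np.round([c*d[0]+s*d[1],-s*d[0]+c*d[1]]))
E
```

```text
[575.53  -17.334   1.219   0.89    0.925   1.861]
[[-0.7, -0.4], [-1.1, -0.6], [-0.2, -0.9], [-0.7, 0.6], [0.4, 0.2], [-0.2, 0.7], [-5.4, -2.0], [-0.5, -0.2], [-2.0, 0.2], [-1.0, -0.8], [-1.5, -2.0], [-1.6, -0.9], [0.7, 0.7], [-0.5, -1.0], [-1.0, -0.7], [-1.1, -0.7], [0.2, 2.5], [-1.0, -0.9], [-0.6, -1.9]]
lidedge [589.  20. 235.]
seat0 [571. -29. 112.]
piv [ 544. -104.   92.]
leverend [ 526. -153.  162.]
grip [ 526. -153.  212.]
c [690. -42.] case [  17. -116.]
c2 [ 642. -143.] case [ -95. -106.]
l [489. 105.] case [ 85. 123.]
beak [ 542. -408.] case [-378. -103.]
teal [ 711. -137.] case [ -65. -168.]
teal2 [ 693. -213.] case [-143. -178.]
d [515. 421.] case [391. 207.]
```

```bash
cat >> h.py <<'E'
P=np.load("pose.npy") if __import__("os").path.exists("pose.npy") else None
def pl(*T):
    """rows for fingertip targets (case x,y,z, tilt): tilt>0 = fingers point towards case +x"""
    s=bot.observe(); R0=rot(s["tool_rot"]); p0=np.array(s["tool_pos"])
    tip=p0+R0.apply([0,0,182]); d=tip-[P[0],P[1],0]
    print("t",round(s["clock"],2),"tip case",np.round(R.from_euler("z",-P[2]).apply(d),1),"F",np.round(s["contact_force"],1),"open",round(s["opening"],1))
    for t in T:
        Rt=R.from_euler("z",P[2])*R.from_euler("y",-t[3])*R.from_euler("x",np.pi)
        pt=toW(P,t[:3])[0]-Rt.apply([0,0,182])
        print(t,np.round((R0.inv()*Rt).as_rotvec(),3).tolist(),np.round(R0.inv().apply(pt-p0)/10,2).tolist())
E
python3 -c "
from h import *
pl((70,35,285,0))"
```

```text
t 1.5 tip case [-708.2  164.7  222.8] F [ 0.2  0.1 -0.1] open 87.1
(70, 35, 285, 0) [0.0, 0.0, -0.943] [56.19, -55.38, -6.23]
```

Request:
{"fn": "drive_tool", "kwargs": {
  "moves": [
    [[0,0,-0.1,2,-2,-2.5,0],[0,0,-0.2,4,-4,-5,0],[0,0,-0.94,56.2,-55.4,-6.2,0],[0,0,-0.94,56.2,-55.4,-6.2,0],[0,0,-0.94,56.2,-55.4,-6.2,0],[0,0,-0.94,56.2,-55.4,-6.2,0],[0,0,-0.94,56.2,-55.4,-6.2,0],[0,0,-0.94,56.2,-55.4,-6.2,0],[0,0,-0.94,56.2,-55.4,-6.2,0],[0,0,-0.94,56.2,-55.4,-6.2,0]]
  ]
}}

```text
clock: 2.33
tool_pos: [369.9, -284.3, 460.6]
tool_rot: [0.001, 0.821, 0.571, -0.0]
contact_force: [0.9, -0.6, -0.9]
opening: 28.5
finger_force: 0.0
```

```bash
python3 -c "
from h import *
pl((70,35,285,0))"
```

```text
t 2.33 tip case [-321.6  100.9  278.6] F [ 0.9 -0.6 -0.9] open 28.5
(70, 35, 285, 0) [0.001, 0.001, -0.003] [39.16, 6.48, -0.68]
```

Request:
{"fn": "drive_tool", "kwargs": {
  "moves": [
    [[0,0,0,39,6.5,-0.7,0],[0,0,0,39,6.5,-0.7,0],[0,0,0,39,6.5,-0.7,0],[0,0,0,39,6.5,-0.7,0],[0,0,0,39,6.5,-0.7,0],[0,0,0,39,6.5,-0.7,0],[0,0,0,39,6.5,-0.7,0],[0,0,0,39,6.5,-0.7,0],[0,0,0,39,6.5,-0.7,0],[0,0,0,39,6.5,-0.7,0]]
  ]
}}

```text
clock: 3.17
tool_pos: [566.7, 62.0, 467.6]
tool_rot: [-0.001, 0.819, 0.573, 0.002]
contact_force: [-1.3, 0.2, 1.1]
opening: 0.2
finger_force: 0.0
```

```bash
python3 -c "
from h import *
T=[]
for a in [.95,.8,.65,.5,.35,.2,.1,.03,0]:
    q=lidp(a,165,35,8); T.append((q[0]+10*min(1,a/.3),35,q[2]-1,0))
pl(*T)"
```

```text
t 3.17 tip case [ 72.1  35.5 285.6] F [-1.3  0.2  1.1] open 0.2
(np.float64(71.5296142767742), 35, np.float64(222.86702300595775), 0) [0.0, -0.004, 0.002] [-0.01, 0.06, 6.27]
(np.float64(51.7822416849139), 35, np.float64(207.93740867319858), 0) [0.0, -0.004, 0.002] [-1.99, 0.05, 7.76]
(np.float64(34.487664485294104), 35, np.float64(190.22442733483896), 0) [0.0, -0.004, 0.002] [-3.73, 0.05, 9.52]
(np.float64(20.034281596922106), 35, np.float64(170.12587436481647), 0) [0.0, -0.004, 0.002] [-5.18, 0.04, 11.53]
(np.float64(8.746684839826093), 35, np.float64(148.09311993292852), 0) [0.0, -0.004, 0.002] [-6.32, 0.04, 13.73]
(np.float64(-2.4549640307777203), 35, np.float64(124.62097220391504), 0) [0.0, -0.004, 0.002] [-7.45, 0.04, 16.07]
(np.float64(-9.04368660436629), 35, np.float64(108.43254706895085), 0) [0.0, -0.004, 0.002] [-8.11, 0.04, 17.69]
(np.float64(-12.685791566962992), 35, np.float64(96.94565780340368), 0) [0.0, -0.004, 0.002] [-8.48, 0.04, 18.83]
(np.float64(-14.0), 35, np.float64(92.0), 0) [0.0, -0.004, 0.002] [-8.61, 0.03, 19.33]
```

Request:
{"fn": "drive_tool", "kwargs": {
  "moves": [
    [[0,0,0,0,0,3,0],[0,0,0,0,0,6,0],[0,0,0,-1,0,7,0],[0,0,0,-2,0,7.8,0],[0,0,0,-3.7,0,9.5,0],[0,0,0,-5.2,0,11.5,0],[0,0,0,-6.3,0,13.7,0],[0,0,0,-7.4,0,16,0],[0,0,0,-8.1,0,17.7,0],[0,0,0,-8.2,0,17.8,0]]
  ]
}}

```text
clock: 4.0
tool_pos: [535.7, -24.0, 287.1]
tool_rot: [-0.001, 0.822, 0.569, -0.002]
contact_force: [-0.2, 0.5, -0.1]
opening: 0.5
finger_force: 0.0
```

```bash
python3 -c "
from h import *
pl((-14,35,92,0))
f=grab('scene'); cv2.imwrite('pics/s1.png',cv2.resize(f['frame'][90:240,220:400,::-1],None,fx=4,fy=4,interpolation=cv2.INTER_CUBIC))"
```

```text
t 4.0 tip case [-20.6  35.7 105.2] F [-0.2  0.5 -0.1] open 0.5
(-14, 35, 92, 0) [-0.004, 0.003, -0.008] [0.6, 0.01, 1.31]
```

View pics/s1.png

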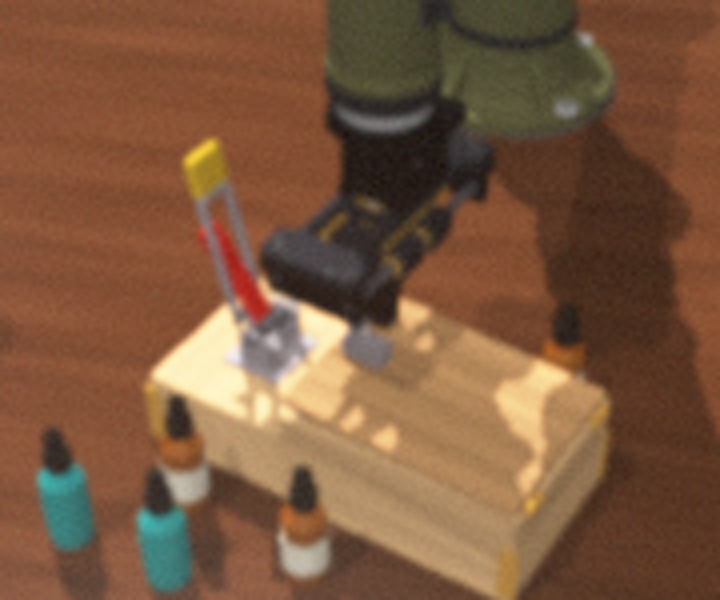

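The lid is nearly shut, with the keeper at (365,345), and the loop and lever still stand. I press the lid down the last bit.

Request:
{"fn": "drive_tool", "kwargs": {
  "moves": [
    [[0,0,0,0.4,0,0.5,0],[0,0,0,0.4,0,1.0,0],[0,0,0,0.4,0,1.3,0],[0,0,0,0.4,0,1.4,0],[0,0,0,0.4,0,1.5,0],[0,0,0,0.4,0,1.5,0]]
  ]
}}

```text
clock: 4.55
tool_pos: [539.3, -15.8, 275.6]
tool_rot: [0.0, 0.821, 0.571, 0.0]
contact_force: [-2.2, 0.5, 6.9]
opening: 0.3
finger_force: 3.5
```

```bash
python3 -c "
from h import *
pl((-14,35,90,0))"
```

```text
t 4.55 tip case [-11.1  34.4  93.6] F [-2.2  0.5  6.9] open 0.3
(-14, 35, 90, 0) [0.001, 0.0, -0.003] [-0.29, -0.04, 0.36]
```

Request:
{"fn": "drive_tool", "kwargs": {
  "moves": [
    [[0,0,0,0,0,0.15,0],[0,0,0,0,0,0.3,0],[0,0,0,0,0,0.3,0],[0,0,0,0,0,0.3,0]]
  ]
}}

```text
clock: 4.88
tool_pos: [539.4, -15.5, 275.3]
tool_rot: [0.001, 0.821, 0.571, -0.0]
contact_force: [-9.9, -0.6, 26.1]
opening: 0.5
finger_force: 12.8
```

```bash
python3 -c "
from h import *
pl((-14,35,130,0),(-60,100,270,0),(-200,60,270,0))"
```

```text
t 4.88 tip case [-11.1  34.3  93.3] F [-9.9 -0.6 26.1] open 0.5
(-14, 35, 130, 0) [0.001, 0.002, -0.003] [-0.33, -0.04, -3.67]
(-60, 100, 270, 0) [0.001, 0.002, -0.003] [-4.98, -6.51, -17.67]
(-200, 60, 270, 0) [0.001, 0.002, -0.003] [-18.97, -2.47, -17.64]
```

Request:
{"fn": "drive_tool", "kwargs": {
  "moves": [
    [[0,0,0,0,0,-4,0],[0,0,0,0,0,-8,0],[0,0,0,0,0,-12,0],[0,0,0,0,0,-16,0],[0,0,0,0,0,-20,0],[0,0,0,-25,3.4,-20,0],[0,0,0,-25,3.4,-20,0],[0,0,0,-25,3.4,-20,0],[0,0,0,-25,3.4,-20,0],[0,0,0,-25,3.4,-20,0]]
  ]
}}

```text
clock: 5.72
tool_pos: [492.7, -221.0, 471.8]
tool_rot: [0.001, 0.821, 0.572, -0.0]
contact_force: [0.5, -0.7, 0.0]
opening: 0.6
finger_force: 0.0
```

```bash
python3 -c "
from h import *
pl((-240,0,230,.95),(-200,0,140,.95))"
```

```text
t 5.72 tip case [-219.8    7.5  289.8] F [ 0.5 -0.7  0. ] open 0.6
(-240, 0, 230, 0.95) [0.002, 0.951, -0.002] [-16.82, 0.79, 13.61]
(-200, 0, 140, 0.95) [0.002, 0.951, -0.002] [-12.82, 0.78, 22.6]
```

Request:
{"fn": "drive_tool", "kwargs": {
  "moves": [
    [[0,0.12,0,-4,0.8,0,0],[0,0.24,0,-8,0.8,1,0],[0,0.36,0,-12,0.8,3,0],[0,0.48,0,-16,0.8,5,0],[0,0.6,0,-17,0.8,7,0],[0,0.72,0,-17,0.8,9,0],[0,0.84,0,-17,0.8,11,0],[0,0.95,0,-17,0.8,13.5,0],[0,0.95,0,-17,0.8,13.5,0],[0,0.95,0,-17,0.8,13.5,0]]
  ]
}}

```text
clock: 6.55
tool_pos: [441.3, -382.3, 334.6]
tool_rot: [-0.262, 0.73, 0.507, 0.375]
contact_force: [-0.1, 0.0, -0.0]
opening: 0.5
finger_force: 0.0
```

```bash
python3 -c "
from h import *
pl((-210,0,140,.95),(-152,0,138,.95))
s=bot.observe();f=grab('scene'); cv2.imwrite('pics/s2.png',cv2.resize(f['frame'][60:210,180:360,::-1],None,fx=4,fy=4,interpolation=cv2.INTER_CUBIC))"
```

```text
t 6.55 tip case [-2.408e+02  1.000e-01  2.289e+02] F [-0.1  0.  -0. ] open 0.5
(-210, 0, 140, 0.95) [0.001, -0.001, -0.005] [-5.43, 0.05, 7.67]
(-152, 0, 138, 0.95) [0.001, -0.001, -0.005] [-2.22, 0.03, 12.51]
```

View pics/s2.png

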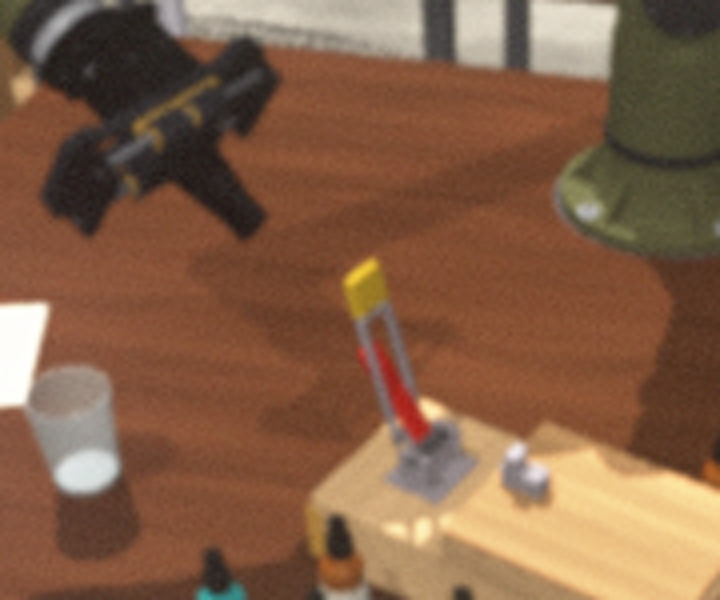

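The lid is shut with the keeper at (525,475). The tilted gripper is clear behind the standing loop (365,290), so I move in behind the lever.

Request:
{"fn": "drive_tool", "kwargs": {
  "moves": [
    [[0,0,0,-2.5,0,4,0],[0,0,0,-5.4,0,7.5,0],[0,0,0,-4,0,9.8,0],[0,0,0,-2.7,0,11.5,0],[0,0,0,-2.7,0,11.8,0],[0,0,0,-2.7,0,11.8,0]]
  ]
}}

```text
clock: 7.1
tool_pos: [471.5, -304.6, 248.4]
tool_rot: [-0.26, 0.729, 0.511, 0.375]
contact_force: [-0.0, -0.3, -0.1]
opening: 0.6
finger_force: 0.0
```

```bash
python3 -c "
from h import *
T=[]
for l in [.925,1.1,1.25,1.4,1.5,1.6,1.72,1.78]:
    q=np.array(leverp(l,72))+4*np.array([-np.sin(l),0,-np.cos(l)])-9.5*np.array([np.cos(.95),0,np.sin(.95)])
    T.append((*np.round(q,1),.95))
pl(*T)"
```

```text
t 7.1 tip case [-157.8   -1.5  142. ] F [-0.  -0.3 -0.1] open 0.6
(np.float64(-144.1), np.float64(0.0), np.float64(139.4), 0.95) [0.001, 0.004, 0.004] [0.53, -0.13, 1.27]
(np.float64(-133.7), np.float64(0.0), np.float64(146.6), 0.95) [0.001, 0.004, 0.004] [1.72, -0.12, 1.69]
(np.float64(-124.0), np.float64(0.0), np.float64(151.3), 0.95) [0.001, 0.004, 0.004] [2.67, -0.12, 2.2]
(np.float64(-113.7), np.float64(0.0), np.float64(154.5), 0.95) [0.001, 0.004, 0.004] [3.53, -0.11, 2.85]
(np.float64(-106.6), np.float64(0.0), np.float64(155.8), 0.95) [0.001, 0.004, 0.004] [4.05, -0.11, 3.35]
(np.float64(-99.4), np.float64(0.0), np.float64(156.4), 0.95) [0.001, 0.004, 0.004] [4.52, -0.11, 3.9]
(np.float64(-90.8), np.float64(0.0), np.float64(156.1), 0.95) [0.001, 0.004, 0.004] [5.0, -0.11, 4.61]
(np.float64(-86.5), np.float64(0.0), np.float64(155.5), 0.95) [0.001, 0.004, 0.004] [5.2, -0.11, 5.0]
```

Request:
{"fn": "drive_tool", "kwargs": {
  "moves": [
    [[0,0,0,0.3,-0.1,0.8,0],[0,0,0,0.5,-0.1,1.2,0],[0,0,0,1.1,-0.1,1.4,0],[0,0,0,1.7,-0.1,1.7,0],[0,0,0,2.2,-0.1,2.0,0],[0,0,0,2.7,-0.1,2.2,0],[0,0,0,3.1,-0.1,2.5,0],[0,0,0,3.5,-0.1,2.85,0],[0,0,0,3.8,-0.1,3.1,0],[0,0,0,4.0,-0.1,3.3,0]]
  ]
}}

```text
clock: 7.93
tool_pos: [486.5, -258.7, 259.2]
tool_rot: [-0.261, 0.73, 0.508, 0.376]
contact_force: [0.0, -1.9, 0.3]
opening: 0.8
finger_force: 0.7
```

Request:
{"fn": "drive_tool", "kwargs": {
  "moves": [
    [[0,0,0,0.25,0,0.3,0],[0,0,0,0.5,0,0.6,0],[0,0,0,0.7,0,0.9,0],[0,0,0,0.9,0,1.2,0],[0,0,0,1.0,0,1.35,0],[0,0,0,1.0,0,1.35,0],[0,0,0,1.0,0,1.35,0]]
  ]
}}

```text
clock: 8.52
tool_pos: [491.9, -243.2, 259.1]
tool_rot: [-0.262, 0.73, 0.508, 0.375]
contact_force: [0.3, 0.1, -0.1]
opening: 0.4
finger_force: 0.0
```

```bash
python3 -c "
from h import *
pl((-140,0,160,.95))
for c in ['scene']:
  f=grab(c); a=f['frame'][90:200,240:390,::-1]; cv2.imwrite('pics/s3.png',cv2.resize(a,None,fx=5,fy=5,interpolation=cv2.INTER_CUBIC))
  print([ (n,bot.boxes_of(c,n)[:1]) for n in ['lever_end','loop_grip','loop_bar','keeper_seat']])
  print(proj(f,toW(P,[leverp(1.7,88),loopp(1.7,.02,117)])))
"
```

```text
t 8.52 tip case [-92.7   0.5 153.2] F [ 0.3  0.1 -0.1] open 0.4
(-140, 0, 160, 0.95) [0.002, -0.0, -0.002] [-2.19, 0.09, -4.24]
[('lever_end', [{'at': [286.7, 156.5], 'conf': 0.72}]), ('loop_grip', []), ('loop_bar', [{'at': [304.5, 148.0], 'conf': 0.55}]), ('keeper_seat', [{'at': [329.6, 190.0], 'conf': 0.84}])]
[[289.0854809  147.68724625]
 [318.46260548 177.91890759]]
```

View pics/s3.png

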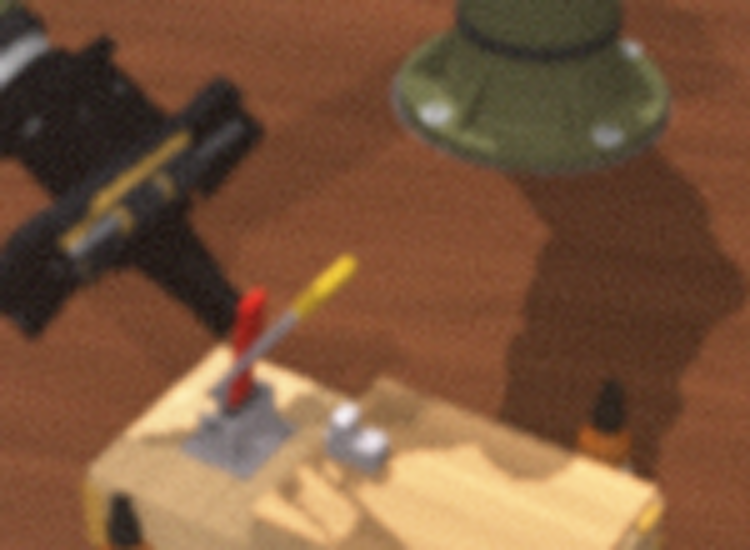

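The lever stands nearly upright with its tip at crop (252,296). The loop leans toward the lid with its tab at (325,285), not yet down. I'll estimate the angles.

```bash
python3 -c "
from h import *
from scipy.optimize import least_squares
f=grab('scene'); b=np.array([[290.4,149.2],[305,147]])+[-.8,-.8]
r=least_squares(lambda q:(proj(f,toW(P,[leverp(q[0],88),loopp(q[0],q[1],117)]))-b).ravel(),[1.6,.9]);print(r.x,r.fun,loopp(*r.x,117),loopp(*r.x,98.5))
cv2.imwrite('pics/s4.png',cv2.resize(f['frame'][90:200,240:390,::-1],None,fx=5,fy=5,interpolation=cv2.INTER_CUBIC))
a=cv2.imread('pics/s3.png').astype(int);print(np.abs(a-cv2.imread('pics/s4.png'))[230:330,220:370].mean())
pl((-140,0,170,.95))
"
```

```text
[1.72700839 0.93384197] [ 0.18376702 -0.34327886  0.01054593 -0.00969213] [-29.99561741   0.         204.56495648] [-40.99848835   0.         189.69260526]
12.750244444444444
t 8.82 tip case [-9.320e+01  1.000e-01  1.533e+02] F [0.3 0.4 0.1] open 0.6
(-140, 0, 170, 0.95) [0.003, 0.0, -0.002] [-1.36, 0.07, -4.78]
```

Request:
{"fn": "drive_tool", "kwargs": {
  "moves": [
    [[0,0,0,-0.5,0,-2,0],[0,0,0,-1,0,-4,0],[0,0,0,-1.4,0,-5,0],[0,0,0,-1.4,0,-5,0]]
  ]
}}

```text
clock: 9.15
tool_pos: [474.3, -292.4, 277.2]
tool_rot: [-0.259, 0.731, 0.507, 0.376]
contact_force: [-0.0, -0.8, -0.2]
opening: 0.7
finger_force: 0.0
```

```bash
cat >> h.py <<'E'
def yel():
    """fit lever/loop from the yellow and red blobs in scene and top"""
    for c in ["scene","top"]:
        f=grab(c); h=cv2.cvtColor(f["frame"],cv2.COLOR_RGB2HSV); m0=np.zeros(h.shape[:2],np.uint8)
        u,v=proj(f,toW(P,[-60,0,130]))[0].astype(int); m0[v-60:v+60,u-60:u+60]=1
        for n,lo,hi in [("yel",(23,180,90),(34,255,255)),("red",(0,200,90),(5,255,255)),("red2",(175,200,90),(179,255,255))]:
            k,l,st,ce=cv2.connectedComponentsWithStats(cv2.inRange(h,lo,hi)*m0)
            print(c,n,[(st[i,:].tolist(),np.round(ce[i],1).tolist()) for i in range(1,k) if st[i,4]>8])
        cv2.imwrite(f"pics/y_{c}.png",f["frame"][:,:,::-1])
E
python3 -c "
from h import *
yel()
f=grab('scene');g=grab('top')
for F in(f,g): print([proj(F,toW(P,[leverp(l,88),loopp(l,e,117)])).round(1).tolist() for l,e in[(1.7,.93),(1.7,.5),(1.7,.02)]])
"
```

```text
scene yel [([314, 177, 11, 7, 23], [319.4, 180.7])]
scene red [([287, 149, 6, 18, 39], [289.1, 155.7])]
scene red2 []
top yel [([318, 202, 15, 16, 167], [325.3, 209.2])]
top red [([362, 221, 5, 8, 27], [364.2, 224.3])]
top red2 []
[[[289.1, 147.7], [304.2, 146.3]], [[289.1, 147.7], [314.3, 161.3]], [[289.1, 147.7], [318.5, 177.9]]]
[[[364.0, 223.8], [344.2, 215.5]], [[364.0, 223.8], [330.7, 210.7]], [[364.0, 223.8], [325.0, 209.3]]]
```

```bash
python3 -c "
import cv2
a=cv2.imread('pics/y_scene.png')[140:200,265:345];b=cv2.imread('pics/y_top.png')[190:250,315:395]
cv2.imwrite('pics/c5.png',cv2.resize(cv2.hconcat([a,b]),None,fx=5,fy=5,interpolation=cv2.INTER_CUBIC))"
```

```text
(no output)
```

View pics/c5.png

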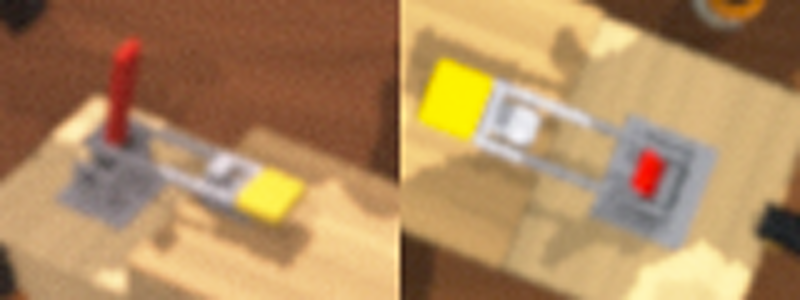

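The keeper's lip shows inside the loop, with the bar on the hinge side of it (yellow tab beyond at left-crop (270,195)), so the hook is good. Next I go over to the lid side of the lever to throw it.

```bash
python3 -c "
from h import *
pl((-180,0,255,0),(-40,0,255,0))"
```

```text
t 9.35 tip case [-140.5    0.7  170.9] F [-0.2  0.1 -1.5] open 0.5
(-180, 0, 255, 0) [0.0, -0.951, -0.002] [19.37, 0.06, -0.47]
(-40, 0, 255, 0) [0.0, -0.951, -0.002] [27.5, 0.04, 10.92]
```

Request:
{"fn": "drive_tool", "kwargs": {
  "moves": [
    [[0,-0.12,0,2.5,0,-1,0],[0,-0.24,0,5,0,-1,0],[0,-0.36,0,7.5,0,-1,0],[0,-0.48,0,10,0,-1,0],[0,-0.6,0,12.5,0,-1,0],[0,-0.72,0,15,0,-1,0],[0,-0.84,0,17.5,0,-0.5,0],[0,-0.95,0,19.4,0,-0.5,0],[0,-0.95,0,23,0,5,0],[0,-0.95,0,25,0,7.5,0]]
  ]
}}

```text
clock: 10.18
tool_pos: [541.9, -107.0, 437.1]
tool_rot: [0.001, 0.821, 0.571, -0.0]
contact_force: [1.5, -0.1, 0.4]
opening: 0.5
finger_force: 0.0
```

```bash
python3 -c "
from h import *
pl((-40,0,255,0),(-40,0,168,0))"
```

```text
t 10.18 tip case [-95.9   0.4 255.1] F [ 1.5 -0.1  0.4] open 0.5
(-40, 0, 255, 0) [0.002, 0.001, -0.003] [5.57, 0.05, 0.01]
(-40, 0, 168, 0) [0.002, 0.001, -0.003] [5.58, 0.03, 8.71]
```

Request:
{"fn": "drive_tool", "kwargs": {
  "moves": [
    [[0,0,0,3,0,0,0],[0,0,0,5.5,0,0,0],[0,0,0,5.5,0,3,0],[0,0,0,5.5,0,6,0],[0,0,0,5.5,0,8.7,0],[0,0,0,5.5,0,8.7,0]]
  ]
}}

```text
clock: 10.68
tool_pos: [558.4, -56.3, 343.5]
tool_rot: [-0.004, 0.82, 0.572, -0.004]
contact_force: [-1.0, 0.5, -0.8]
opening: 0.3
finger_force: 0.0
```

```bash
python3 -c "
from h import *
T=[]
for l in [1.7,1.5,1.3,1.1,.9,.7,.55,.4,.3,.2,.1,0.]:
    q=np.array(leverp(l,75))+4*np.array([np.sin(l),0,np.cos(l)])+[9.5*min(1,l),0,0]
    T.append((*np.round(q,1).tolist(),0))
pl(*T)"
```

```text
t 10.68 tip case [-42.7   4.6 161.5] F [-1.   0.5 -0.8] open 0.3
(-68.9, 0.0, 165.9, 0) [-0.011, 0.002, -0.001] [-2.64, 0.26, -0.44]
(-83.8, 0.0, 167.1, 0) [-0.011, 0.002, -0.001] [-4.13, 0.26, -0.56]
(-98.7, 0.0, 165.3, 0) [-0.011, 0.002, -0.001] [-5.62, 0.26, -0.37]
(-113.0, 0.0, 160.7, 0) [-0.011, 0.002, -0.001] [-7.05, 0.27, 0.09]
(-126.9, 0.0, 153.2, 0) [-0.011, 0.002, -0.001] [-8.44, 0.28, 0.84]
(-140.1, 0.0, 143.4, 0) [-0.011, 0.002, -0.001] [-9.76, 0.29, 1.82]
(-148.6, 0.0, 134.6, 0) [-0.011, 0.002, -0.001] [-10.61, 0.3, 2.7]
(-155.7, 0.0, 124.9, 0) [-0.011, 0.002, -0.001] [-11.32, 0.31, 3.68]
(-159.6, 0.0, 118.0, 0) [-0.011, 0.002, -0.001] [-11.71, 0.32, 4.37]
(-162.8, 0.0, 110.8, 0) [-0.011, 0.002, -0.001] [-12.03, 0.33, 5.09]
(-165.3, 0.0, 103.5, 0) [-0.011, 0.002, -0.001] [-12.27, 0.33, 5.82]
(-167.0, 0.0, 96.0, 0) [-0.011, 0.002, -0.001] [-12.44, 0.34, 6.57]
```

Request:
{"fn": "drive_tool", "kwargs": {
  "moves": [
    [[0,0,0,-1,0,0,0],[0,0,0,-2,0,0,0],[0,0,0,-2.8,0,0.1,0],[0,0,0,-3.6,0,0.1,0],[0,0,0,-4.4,0,0.1,0],[0,0,0,-5.2,0,0.2,0],[0,0,0,-6,0,0.4,0],[0,0,0,-6.8,0,0.6,0],[0,0,0,-7.2,0,0.8,0],[0,0,0,-7.2,0,0.8,0]]
  ]
}}

```text
clock: 11.52
tool_pos: [535.1, -127.0, 340.6]
tool_rot: [-0.0, 0.821, 0.57, -0.001]
contact_force: [-0.6, -0.3, -0.9]
opening: 0.4
finger_force: 0.0
```

```bash
python3 -c "
from h import *
yel()
T=[]
for l in [1.1,.9,.7,.55,.4,.3,.2,.1,0.]:
    q=np.array(leverp(l,75))+4*np.array([np.sin(l),0,np.cos(l)])+[9.5*min(1,l),0,0]
    T.append((*np.round(q,1).tolist(),0))
pl(*T)"
```

```text
scene yel [([310, 174, 10, 8, 36], [314.9, 177.6])]
scene red [([272, 147, 4, 4, 9], [273.4, 148.4]), ([275, 152, 11, 16, 53], [279.8, 158.3])]
scene red2 []
top yel [([323, 203, 14, 16, 157], [329.5, 210.6])]
top red []
top red2 []
t 11.62 tip case [-115.6    0.8  158.8] F [1.  0.3 0. ] open 0.9
(-113.0, 0.0, 160.7, 0) [-0.002, 0.001, -0.004] [0.25, 0.04, -0.19]
(-126.9, 0.0, 153.2, 0) [-0.002, 0.001, -0.004] [-1.14, 0.05, 0.56]
(-140.1, 0.0, 143.4, 0) [-0.002, 0.001, -0.004] [-2.46, 0.06, 1.54]
(-148.6, 0.0, 134.6, 0) [-0.002, 0.001, -0.004] [-3.31, 0.06, 2.42]
(-155.7, 0.0, 124.9, 0) [-0.002, 0.001, -0.004] [-4.02, 0.07, 3.39]
(-159.6, 0.0, 118.0, 0) [-0.002, 0.001, -0.004] [-4.41, 0.07, 4.08]
(-162.8, 0.0, 110.8, 0) [-0.002, 0.001, -0.004] [-4.73, 0.07, 4.8]
(-165.3, 0.0, 103.5, 0) [-0.002, 0.001, -0.004] [-4.98, 0.08, 5.53]
(-167.0, 0.0, 96.0, 0) [-0.002, 0.001, -0.004] [-5.15, 0.08, 6.28]
```

Request:
{"fn": "drive_tool", "kwargs": {
  "moves": [
    [[0,0,0,-0.6,0,0.3,0],[0,0,0,-1.2,0,0.6,0],[0,0,0,-1.9,0,1.1,0],[0,0,0,-2.5,0,1.6,0],[0,0,0,-2.9,0,2.0,0],[0,0,0,-3.3,0,2.5,0],[0,0,0,-3.7,0,3.0,0],[0,0,0,-4.0,0,3.5,0],[0,0,0,-4.2,0,3.9,0],[0,0,0,-4.4,0,4.3,0]]
  ]
}}

```text
clock: 12.45
tool_pos: [520.3, -167.3, 297.9]
tool_rot: [0.0, 0.821, 0.571, -0.0]
contact_force: [-0.0, 1.3, 0.9]
opening: 0.3
finger_force: 0.5
```

Request:
{"fn": "drive_tool", "kwargs": {
  "moves": [
    [[0,0,0,-0.2,0,0.4,0],[0,0,0,-0.4,0,0.8,0],[0,0,0,-0.5,0,1.2,0],[0,0,0,-0.6,0,1.5,0],[0,0,0,-0.7,0,1.8,0],[0,0,0,-0.7,0,2.0,0],[0,0,0,-0.7,0,2.0,0]]
  ]
}}

```text
clock: 13.03
tool_pos: [518.1, -173.3, 278.7]
tool_rot: [0.0, 0.821, 0.571, -0.0]
contact_force: [-1.3, -0.4, 2.4]
opening: 0.4
finger_force: 0.9
```

```bash
python3 -c "
from h import *
yel()
pl((-167,0,95,0),(-167,0,250,0))
f=grab('scene');g=grab('top')
for F in(f,g): print([proj(F,toW(P,[leverp(l,60),loopp(l,e,117)])).round(1).tolist() for l,e in[(1.7,.02),(0,.3)]])
"
```

```text
scene yel [([310, 174, 11, 6, 31], [314.8, 176.6])]
scene red [([268, 163, 17, 8, 50], [275.7, 166.2])]
scene red2 []
top yel [([324, 203, 14, 17, 162], [330.3, 211.1])]
top red [([370, 226, 15, 10, 85], [377.1, 230.3])]
top red2 []
t 13.13 tip case [-166.3    0.2   96.7] F [-1.7 -1.3  3.7] open 0.4
(-167, 0, 95, 0) [-0.0, 0.001, -0.003] [-0.09, 0.02, 0.17]
(-167, 0, 250, 0) [-0.0, 0.001, -0.003] [-0.1, 0.02, -15.33]
[[[288.4, 155.1], [318.5, 177.9]], [[270.8, 163.3], [314.2, 175.2]]]
[[[364.5, 224.5], [325.0, 209.3]], [[387.7, 234.7], [330.4, 211.4]]]
```

Lever looks flat. I press a touch firmer, then withdraw upward and look.

Request:
{"fn": "drive_tool", "kwargs": {
  "moves": [
    [[0,0,0,0,0,0.2,0],[0,0,0,0,0,0.3,0],[0,0,0,0,0,0.3,0],[0,0,0,0,0,-3,0],[0,0,0,0,0,-7,0],[0,0,0,-2,0,-11,0],[0,0,0,-6,0,-15,0],[0,0,0,-10,0,-16,0],[0,0,0,-10,0,-16,0]]
  ]
}}

```text
clock: 13.98
tool_pos: [482.0, -271.8, 442.0]
tool_rot: [0.004, 0.822, 0.569, -0.0]
contact_force: [0.5, -2.0, -1.9]
opening: 0.5
finger_force: 0.0
```

```bash
python3 -c "
from h import *
yel();pl()
a=cv2.imread('pics/y_scene.png')[130:230,250:340];b=cv2.imread('pics/y_top.png')[160:260,310:420]
cv2.imwrite('pics/c6.png',cv2.resize(cv2.hconcat([a,b]),None,fx=4,fy=4,interpolation=cv2.INTER_CUBIC))"
```

```text
scene yel [([310, 174, 11, 6, 31], [315.0, 176.8])]
scene red [([263, 162, 13, 6, 21], [268.3, 164.6])]
scene red2 []
top yel [([323, 203, 15, 17, 164], [330.2, 211.0])]
top red [([370, 226, 30, 17, 220], [385.4, 233.8])]
top red2 []
t 14.08 tip case [-2.704e+02 -1.000e-01  2.577e+02] F [-0.3 -0.4  0.2] open 0.7
```

View pics/c6.png

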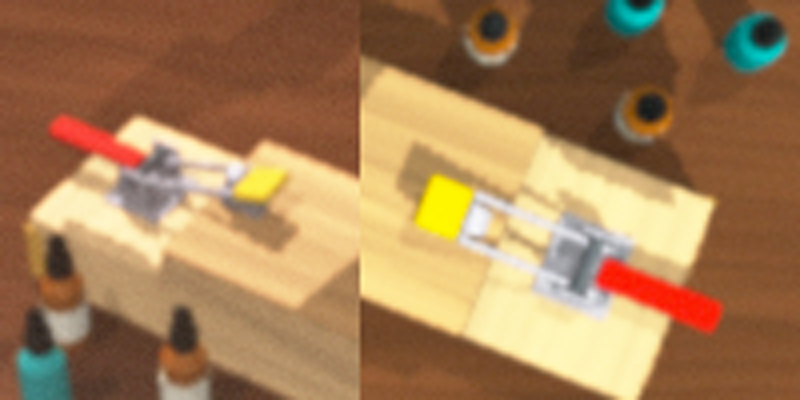

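The lever lies flat (end at left-crop (55,126)), the loop is taut behind the keeper and the bottles stand. I check the lever end against the prediction and hand in if it agrees.

```bash
python3 -c "
from h import *
f=grab('scene')
for l in (0,.1,.2): print(l,proj(f,toW(P,[leverp(l,88)])).round(1).tolist())
e=proj(f,toW(P,[leverp(0,88)]))[0]
s=bot.observe();print(s['contact_force'],np.abs(s['qd']).max())
if abs(e[1]+.8-161.8)<2.0: print(bot.sign_off())
"
```

```text
0 [[263.4, 160.2]]
0.1 [[263.3, 158.0]]
0.2 [[263.4, 155.9]]
[ 0.0362513  -0.0452262  -0.12972832] 0.04801138898005663
the job is handed in; nothing more can be done
None
```

The case is latched and handed in: the lid is shut, the loop is hooked behind the keeper, the red lever is thrown flat, and the bottles near the case still stand in the final pictures; no verdict came back.

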